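# Slide the gauge carriage through the camera bridge and close it on a bushing

### The arm

A 6-joint arm with a two-finger parallel gripper is mounted at the origin on the work surface. World frame = base frame: x ahead of the robot, y to its left, z up, the work surface at z = 0. Lengths are in mm, angles in degrees, forces in N, time in s.
With the tool pointing down it reaches from about 350 to 850 mm from the base axis. Payload 8.1 kg.
Tool frame: the origin (TCP) lies on the centre line of the jaws, within the pads' length; the fingertips stand 19 mm ahead of it and the grasp point (between the pads) is the TCP (r.tip_reach is the z of the fingertips in the tool frame, in mm); z points along the fingers, y is the line along which they close (so a half turn about z gives the same grasp; the last joint's range is limited). The gripper opens to 85 mm and grips with 20 to 120 N. Pads are 22 mm wide; open, the fingers measure 114 mm over their backs; the gripper's body (76 mm by 85 mm) begins 54 mm behind the grasp point. The pads swing forward as they close: fully open they stand 13 mm farther back than shut.
Start: joints at [-77.372, 7.471, 85.268, -0, 87.261, -4.893], TCP at [180.654, -572.162, 250.292] pointing down, gripper open.
Joint ranges: [-169.43, 169.43], [-51.17, 129.36], [1.28, 143.12], [-76.62, 256.62], [0, 156.53], [-152.29, 152.29]. Speed limits (degrees/s): [136.94, 136.94, 159.86, 180, 180, 180].

### API

Orientations are given as [roll, pitch, yaw] about the fixed x, y, z axes, in that order (R = Rz(yaw) Ry(pitch) Rx(roll)).
In Python, from bench import r gives the robot as it stands. The module is installed in compiled form; this text tells all that it offers.
- The arm moves only by the shell command python3 -m handwheel 'ROWS' [FORCE]. ROWS is JSON, a list of rows, each a list of 7 numbers: the shift along the tool's x, y, z in m, then the turn, a rotation vector about the tool's x, y, z in degrees, then the finger opening in m, from 0 to 0.0854. In form: [[tx, ty, tz, ax, ay, az, claw], ...]. A call has 1 to 8 rows; each row shifts and turns the commanded pose from where the row before left it, along the tool's axes as they then stand; what a row does not reach is not made up. A row lasts 1/12 s, in which the tool goes at most 41.7 mm and 7.16 degrees, less where a joint would pass 70% of its speed; a pose out of reach is approached as far as the arm can. A call with a gripper value outside its range is refused whole. The fingers move at their own pace and stop on an object; FORCE is the grip in N (left out, the last holds). Time passes only in rows, so rows that do not move let the fingers close. It gives the time, the measured TCP pose, the force, the opening and the grip force at its end, in the units of the state.
- r.sense(): the state, without advancing time (a new reading comes with each control period).
- r.snapshot(name): name is "scene" or "top" or "wrist"; returns (picture, depth): 420x560x3 uint8, blue, green, red; 420x560 float32, mm along the optical axis (not along the pixel's ray), 0 where there is no reading.
- r.calibration(name): a dict with "vfov" (degrees; the focal length in pixels is half the picture's height over the tangent of half this angle, whatever the lens; pixels are square), "cx", "cy" (the principal point, pixels), "rvec" (rotation vector, rad) and "tvec" (3), from world to camera coordinates, as OpenCV has them; the wrist camera has in their place "tool_from_camera" (4x4, takes a point from camera to tool coordinates, whose origin is the TCP and whose axes are the flange's). Camera axes: x right, y down, z forward; pixel columns grow to the right and rows downward; lengths in mm; the calibration is good to about 2 mm. A picture is of the moment at which its call begins: read the wrist's pose just before it. calibration takes no time and is no camera call.
- r.hand_in(): hands the job in; it is judged then, once.
The state is a dict: "time": time; "joint_pos": joint angles; "qd": joint speeds; "joint_efforts": joint torques, N m; "tool_pos": TCP position; "tcp_rot": TCP orientation; "ft_force": force on the tool from outside, world axes, zero at the start; "wrist_torque": the same for the moment, N m; "finger_gap": finger opening in mm; "grip_force": force on a finger pad.
Only numpy, scipy, OpenCV 4.12 (cv2) and the standard library are available. Lean on these libraries where they do the work, as an engineer would, in place of code of your own. Each camera call takes 0.05 s, during which the arm holds its last target. There are 200 camera calls.

### The job

Slide the gauge's carriage under and past the camera bridge until its sprung pad has pushed the brass bushing that stands before the stop block up against the anvil of the stop and holds it there lightly, with the pad pressed in about halfway, not bottomed. The hand does not fit under the bridge, so the carriage must be passed on from its rear lug to its front lug. Press the bushing gently, keep it upright and never touch it with the gripper, leave everything else where it stands, and let go.

Things in the scene. Friction and masses are not known exactly. Their poses are not given: they have to be found in the camera images.
- gauge: the slide gauge, fixed to the table: a dark steel bed 100 mm wide (its x) and 660 mm long (its y, from -310 to +350 mm), top 20 mm above the table. Origin on the table; the track runs along the gauge's own y axis through x = 0.
- bridge (a point): middle of the underside of the grey camera bridge, at gauge x = 0, y = 0, 78 mm above the table. Its beam is 200 mm wide (gauge x) and 50 mm deep (gauge y), top 116 mm above the table, with a black camera 50 x 44 mm on it up to 172 mm; legs 30 x 50 mm at gauge x = -85 and +85 mm. The carriage with its lugs passes under the beam, a gripper does not
- carriage (a joint): travel in m of the aluminium carriage towards the gauge's +y (towards the stop), 0 to 0.29. The carriage is a bar 50 x 240 x 14 mm, its centre at gauge y = -185 mm + travel, its top 34.5 mm above the table, with two upright lugs to grip, 190 mm apart. It drags with about 9 N and stays where it is left
- grip_rear (a point): middle of the rear lug (the one farther from the stop), 56.5 mm above the table. Each lug is 14 mm thick (gauge x), 26 mm long (gauge y) and stands from 34.5 to 70.5 mm above the table. At travel 0 it is at gauge y = -280 mm
- grip_front (a point): middle of the front lug (the one nearer the stop and the pad), same size and height as the rear one, 190 mm ahead of it. At travel 0 it is at gauge y = -90 mm
- nose (a point): middle of the front end of the carriage bar, behind its sprung white pad. The pad's face (60 mm wide, 22 to 40 mm above the table) stands 20 mm ahead of this point when free, 45 mm ahead of the front lug's middle; it gives way by up to 10 mm, pushing back with 1.2 N to begin with plus 0.6 N per mm (about 4 N halfway). How far it is in is not reported
- stop: grey stop block fixed on the bed, 70 mm wide (gauge x), 22 thick, 26 high. Origin on the bed under its front face, towards the carriage; its y points away from the carriage. From that face sticks out a stiff anvil with a flat foot 34 mm wide (3 to 19 mm above the bed) on which the bushing comes to bear; it is set anew each time, 5 to 22 mm out, and not reported
- part: the part to be checked: loose brass bushing, dia 42 mm, 20 mm high, 0.11 kg, upright on the bed, 2 to 35 mm in front of the stop's anvil; origin centre of underside
- spare_a: bystander: loose brass bushing identical to the part, dia 42 mm, 20 mm high, standing on the gauge bed behind (beyond, +y of) the stop block; origin centre of underside
- spare_b: bystander: loose brass bushing identical to the part, standing on the table beside the gauge; origin centre of underside
- loupe: bystander: black eye loupe, a small flared cylinder, dia 44 mm, 45 mm high; origin centre of underside
- tweezers: bystander: steel tweezers lying flat, 130 mm long, 8 mm high; origin under their middle, x along them
- jar: bystander: small closed jar, dia 48 mm, 55 mm high; origin centre of underside
- cup: bystander: steel cup, rim dia 64 mm, 45 mm high; origin centre of underside
- block: bystander: flat steel gauge block 35 x 60 x 12 mm; origin centre of underside
- brush: bystander: cleaning brush lying flat, 160 mm long, 20 mm high; origin under its middle, x along it
There are look-alikes about, which are no part of the job. Leave any grey or purple look-alike of the part alone.

How it is judged:
By the outcome, as a careful person would: the job done as asked, in the order asked, and still so for the second after the job is handed in, with the robot touching nothing.
It also fails if it takes over 46 s, if anything falls off the work surface, if the arm or the gripper's body presses on something with over 40 N, if the wrist force passes 120 N, or if a joint passes its speed limit or range.

## Working session

There is one attempt and no reset: what is moved stays moved. The work goes in short steps, Python scripts to look and compute and a shell command to move; the robot and the scene stay as the last step left them, time stands still between calls to the robot, and variables do not carry over. Pictures are saved under pics/ and viewed, at most 10 in all, crops included, and the job is handed in when it is done.

```bash
mkdir -p pics; cat > h.py <<'E'
import numpy as np, cv2
from bench import r
def cam(n):
    c=r.calibration(n); f=210/np.tan(np.radians(c['vfov'])/2)
    K=np.array([[f,0,c['cx']],[0,f,c['cy']],[0,0,1.]])
    if n=='wrist':
        s=r.sense(); R=rot(s['tcp_rot']); T=np.array(c['tool_from_camera'])
        return K,R@T[:3,:3],R@T[:3,3]+np.array(s['tool_pos'])
    R,_=cv2.Rodrigues(np.array(c['rvec'],float)); return K,R.T,-R.T@np.array(c['tvec'],float).ravel()
def rot(e):
    from scipy.spatial.transform import Rotation as Ro
    return Ro.from_euler('xyz',e,degrees=True).as_matrix()
def ray(C,uv,z):
    K,R,o=C; d=R@np.linalg.inv(K)@np.array([uv[0],uv[1],1.]); return o+d*(z-o[2])/d[2]
def cloud(C,D):
    K,R,o=C; v,u=np.indices(D.shape); P=np.stack([(u-K[0,2])/K[0,0]*D,(v-K[1,2])/K[1,1]*D,D],-1); return P@R.T+o
def proj(C,p):
    K,R,o=C; q=K@(R.T@(np.asarray(p,float)-o)); return q[:2]/q[2]
E
python3 - <<'E'
from h import *
for n in('scene','top'):
    C=cam(n); I,D=r.snapshot(n); cv2.imwrite(f'pics/{n}0.png',I); np.save(n+'D.npy',D); np.save(n+'I.npy',I); print(n,C[2].round(),C[0][0,0].round(),(D>0).mean())
s=r.sense(); print(s)
E
```

```text
scene [1571.  -44.  867.] 531.0 0.990093537414966
top [ 439.   25. 1041.] 493.0 0.9960331632653061
{'time': 0.1, 'joint_pos': array([-7.73722707e+01,  7.51226181e+00,  8.53228526e+01,  5.86171306e-04,
        8.72593856e+01, -4.89209781e+00]), 'qd': array([ 0.04836189,  0.02455305, -0.06856516,  0.01862377,  0.03032857,
        0.0206458 ]), 'joint_efforts': array([ 1.52706871e-03, -5.70951962e+01, -5.01939833e+01, -1.84940063e-04,
        8.18384928e-03, -2.30712362e-05]), 'tool_pos': array([ 180.55736196, -571.7175746 ,  249.3356371 ]), 'tcp_rot': array([-1.79905894e+02, -8.64223609e-03,  1.75197915e+01]), 'ft_force': array([ 0.3953939 ,  0.17761761, -0.26432305]), 'wrist_torque': array([0.01176908, 0.00113087, 0.00886402]), 'grip_force': 0.0, 'finger_gap': 85.4874489798937}
```

View pics/top0.png

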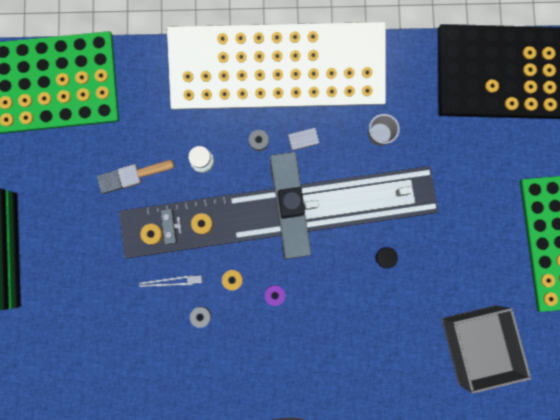

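View pics/scene0.png

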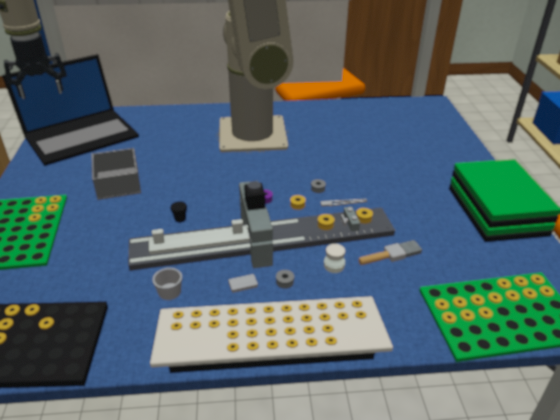

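Top view: the bed runs from (430,190) to (123,233), with the bridge at (290,205), rear lug at (404,190) and front lug at (312,204). Brass rings are at (201,223) on the bed between bridge and stop, (150,233) beyond the stop, and (232,280) on the table. The ring at (201,223) fits "before the stop", so that is the part. The others are spare_a and spare_b, and the purple (275,295) and grey (258,140), (200,317) rings are look-alikes.

```bash
python3 - <<'E'
from h import *
C=cam('top'); I=np.load('topI.npy'); D=np.load('topD.npy'); P=cloud(C,D)
print('table z',np.median(P[330:400,100:400,2]))
Z=P[...,2]; v,u=np.indices(Z.shape); roi=(u>100)&(u<450)&(v>150)&(v<270)
for p in [(345,208),(370,190),(404,190),(312,204),(300,235),(201,212),(168,238),(180,226),(150,245),(260,222),(135,225)]:
    print(p,P[p[1],p[0]].round(1))
# bed rect
hsv=cv2.cvtColor(I,cv2.COLOR_BGR2HSV)
blue=((hsv[...,0]>100)&(hsv[...,0]<125)&(hsv[...,1]>130))
m=(roi&~blue&(Z>10)&(Z<30)).astype(np.uint8)
m=cv2.morphologyEx(m,cv2.MORPH_OPEN,np.ones((3,3)))
n,L,st,_=cv2.connectedComponentsWithStats(m); print(st[st[:,4]>300])
ys,xs=np.nonzero(m); W=np.array([ray(C,(a,b),20)[:2] for a,b in zip(xs,ys)],np.float32)
print('bed',cv2.minAreaRect(W)); 
yel=((hsv[...,0]>12)&(hsv[...,0]<32)&(hsv[...,1]>110)&(hsv[...,2]>100)&(v>200)&(v<310)&(u<300)&(u>130)).astype(np.uint8)
cs,_=cv2.findContours(yel,0,1)
for c in cs:
    if cv2.contourArea(c)>80:
        (x,y),rr=cv2.minEnclosingCircle(c); z=20 if y>265 else 40
        print('brass',(x,y),rr,ray(C,(x,y),z).round(1),rr*np.linalg.norm(ray(C,(x,y),z)-ray(C,(x+1,y),z)))
cv2.imwrite('pics/crop1.png',cv2.resize(I[140:300,110:450],None,fx=2.35,fy=2.35,interpolation=cv2.INTER_CUBIC))
E
```

```text
table z -0.429923069645497
(345, 208) [ 548.7 -131.    31.9]
(370, 190) [ 584.2 -183.6   35.9]
(404, 190) [ 577.1 -243.8   72.1]
(312, 204) [554.7 -60.   67.4]
(300, 235) [491.  -31.2 114.5]
(201, 212) [549.9 167.2  21. ]
(168, 238) [496.4 230.8  46.4]
(180, 226) [521.1 209.1  31.6]
(150, 245) [484.6 273.8  18.5]
(260, 222) [526.   45.3  16.7]
(135, 225) [526.6 303.5  22.3]
[[     0      0    560    420 224154]
 [   101    160     72     33   1049]
 [   301    166    137     65   3587]
 [   119    189    162     69   6338]]
bed ((590.6207885742188, 26.72271728515625), (192.44549560546875, 689.5849609375), 6.499349594116211)
brass (231.6884002685547, 279.4855041503906) 9.791375160217285 [408.9 106.5  20. ] 20.099845149167685
brass (150.9791717529297, 233.9479217529297) 10.770572662353516 [506.  266.5  40. ] 21.78764045112655
brass (201.1666717529297, 223.44444274902344) 10.456501960754395 [524.4 164.5  40. ] 21.23907896187897
```

View pics/crop1.png

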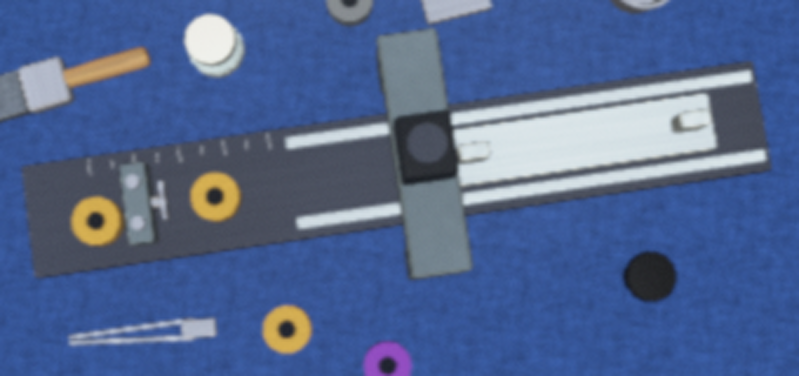

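The crop shows the part at crop (215,197), between the bridge and the T-shaped anvil (163,200). spare_a at (96,221) is behind the stop, so the part is confirmed. Next I'll fit the gauge axis without the brush.

```bash
python3 - <<'E'
from h import *
C=cam('top'); I=np.load('topI.npy'); D=np.load('topD.npy'); Z=cloud(C,D)[...,2]; v,u=np.indices(Z.shape)
hsv=cv2.cvtColor(I,cv2.COLOR_BGR2HSV); print(hsv[240,300],hsv[300,330],hsv[200,260],hsv[190,370],hsv[225,140])
blue=((hsv[...,0]>100)&(hsv[...,0]<125)&(hsv[...,1]>130))
roi=(u>100)&(u<450)&(v>150)&(v<270)
m=(roi&~blue&(Z>8)&(Z<60)).astype(np.uint8)
n,L,st,_=cv2.connectedComponentsWithStats(cv2.morphologyEx(m,cv2.MORPH_OPEN,np.ones((3,3))))
k=[i for i in range(1,n) if st[i,4]>2000]; print(st[k])
ys,xs=np.nonzero(np.isin(L,k)&((u<265)|(u>320)))
W=np.array([ray(C,(a,b),20)[:2] for a,b in zip(xs,ys)],np.float32)
rc=cv2.minAreaRect(W); print('bed',rc, cv2.boxPoints(rc).round(1))
# bridge top
m=((Z>105)&(Z<125)&(u>260)&(u<320)&(v>140)&(v<270)).astype(np.uint8)
ys,xs=np.nonzero(m); W=np.array([ray(C,(a,b),116)[:2] for a,b in zip(xs,ys)],np.float32); print('bridge',cv2.minAreaRect(W))
# carriage bright z~34.5
m=((hsv[...,2]>190)&(hsv[...,1]<60)&(u>300)&(u<420)&(v>175)&(v<222)).astype(np.uint8)
n,L,st,_=cv2.connectedComponentsWithStats(m); k=1+np.argmax(st[1:,4]); print(st[k])
ys,xs=np.nonzero(L==k); W=np.array([ray(C,(a,b),34.5)[:2] for a,b in zip(xs,ys)],np.float32); print('carr',cv2.minAreaRect(W),)
# rear lug
for a,b in((380,425),(300,330)):
    m=(Z>55)&(Z<85)&(u>a)&(u<b)&(v>175)&(v<215); ys,xs=np.nonzero(m); print('lug',len(xs),xs.mean(),ys.mean(),ray(C,(xs.mean(),ys.mean()),70.5))
E
```

```text
[103  51 141] [111 164 154] [111  48 107] [ 96  17 229] [113  55  93]
[[ 301  166  137   65 6025]
 [ 119  189  162   69 7528]]
bed ((547.3936767578125, 5.994232177734375), (100.30204772949219, 657.9625244140625), 6.721080780029297) [[ 459.1  326.8]
 [ 536.1 -326.6]
 [ 635.7 -314.9]
 [ 558.7  338.6]]
bridge ((549.665771484375, -13.463706970214844), (198.9786834716797, 49.892642974853516), 6.740415096282959)
[ 304  180  110   38 2443]
carr ((566.8184204101562, -158.85946655273438), (48.412147521972656, 225.057861328125), 6.730688095092773)
lug 102 404.1666666666667 190.3921568627451 [ 576.51810782 -244.5434308    70.5       ]
lug 99 310.949494949495 204.0 [554.4059668  -57.68749323  70.5       ]
```

Gauge origin is (549.7, -13.7) with yaw 6.72°, and the bridge top agrees with it. The rear lug at gauge (0, -232) gives a travel of about 48 mm. I'll turn the tool so its x axis lies along gauge +y (yaw 96.7).

```bash
python3 -m handwheel '[[0,0,0,0,0,-7,0.0854],[0,0,0,0,0,-7,0.0854],[0,0,0,0,0,-7,0.0854],[0,0,0,0,0,-7,0.0854],[0,0,0,0,0,-7,0.0854],[0,0,0,0,0,-7,0.0854],[0,0,0,0,0,-7,0.0854],[0,0,0,0,0,-7,0.0854]]' 40
python3 -m handwheel '[[0,0,0,0,0,-7,0.0854],[0,0,0,0,0,-7,0.0854],[0,0,0,0,0,-7,0.0854],[0,0,0,0,0,-2.2,0.0854],[0,0,0,0,0,0,0.0854]]'
cat >> h.py <<'E'
a=np.radians(6.72); O=np.array([549.7,-13.7]); GX=np.array([np.cos(a),np.sin(a)]); GY=np.array([-GX[1],GX[0]])
def g(p): q=np.asarray(p)[:2]-O; return np.array([q@GX,q@GY])
def w(gx,gy): return O+gx*GX+gy*GY
def todo(gx,gy,z):
    s=r.sense(); p=np.array(s['tool_pos']); R=rot(s['tcp_rot'])
    print('t',s['time'],'rpy',s['tcp_rot'].round(2),'g',g(p).round(1),p[2].round(1),'F',s['ft_force'].round(1),'gap',s['finger_gap'])
    print('tool shift mm',(R.T@(np.r_[w(gx,gy),z]-p)).round(1))
E
python3 - <<'E'
from h import *
todo(0,-232,150); print(np.array(r.calibration('wrist')['tool_from_camera']).round(2))
E
```

```text
time: 0.77
tool_pos: [180.6, -571.9, 249.7]
tcp_rot: [-180.0, -0.1, 73.9]
ft_force: [-0.1, 0.1, -0.0]
finger_gap: 85.6
grip_force: 0.0
time: 1.18
tool_pos: [180.6, -571.9, 249.7]
tcp_rot: [-180.0, -0.1, 96.8]
ft_force: [-0.9, -0.4, 0.7]
finger_gap: 85.5
grip_force: 0.0
t 1.1833 rpy [-1.7999e+02 -6.0000e-02  9.6830e+01] g [-431.9 -511.1] 249.7 F [-0.9 -0.4  0.7] gap 85.46119100453875
tool shift mm [278.2 432.5  99.9]
[[   0.     -0.95   -0.3    77.97]
 [   1.      0.      0.      0.24]
 [  -0.     -0.3     0.95 -123.47]
 [   0.      0.      0.      1.  ]]
```

```bash
python3 -m handwheel '[[0.0174,0.027,0,0,0,0,0.0854],[0.0174,0.027,0,0,0,0,0.0854],[0.0174,0.027,0,0,0,0,0.0854],[0.0174,0.027,0,0,0,0,0.0854],[0.0174,0.027,0,0,0,0,0.0854],[0.0174,0.027,0,0,0,0,0.0854],[0.0174,0.027,0,0,0,0,0.0854],[0.0174,0.027,0,0,0,0,0.0854]]' >/dev/null
python3 -m handwheel '[[0.0174,0.027,0.01,0,0,0,0.06],[0.0174,0.027,0.01,0,0,0,0.06],[0.0174,0.027,0.015,0,0,0,0.06],[0.0174,0.027,0.015,0,0,0,0.06],[0.0174,0.027,0.015,0,0,0,0.06],[0.0174,0.027,0.015,0,0,0,0.06],[0.0174,0.027,0.01,0,0,0,0.06],[0.0174,0.027,0.01,0,0,0,0.06]]' >/dev/null
python3 -m handwheel '[[0,0,0,0,0,0,0.06],[0,0,0,0,0,0,0.06]]'
python3 - <<'E'
from h import *
todo(0,-232,60)
C=cam('wrist'); I,D=r.snapshot('wrist'); cv2.imwrite('pics/w1.png',I); P=cloud(C,D); Z=P[...,2]
G=(P[...,:2]-O)@np.stack([GX,GY],1)
m=(Z>62)&(Z<80)&(np.abs(G[...,0])<30)&(np.abs(G[...,1]+232)<40); q=G[m]; print(m.sum(), q.min(0),q.max(0),np.median(q,0), np.median(Z[m]))
E
```

```text
time: 2.68
tool_pos: [577.4, -243.2, 148.7]
tcp_rot: [-179.9, -0.1, 96.8]
ft_force: [-1.0, -1.1, 0.7]
finger_gap: 60.2
grip_force: 0.0
t 2.6833 rpy [-1.7988e+02 -9.0000e-02  9.6790e+01] g [   0.6 -231.2] 148.7 F [-1.  -1.1  0.7] gap 60.21102777563507
tool shift mm [-0.9 -0.4 88.7]
732 [  -5.58403429 -248.82230025] [   7.78510003 -222.83006849] [   1.07735659 -234.00158052] 69.89139010545587
```

View pics/w1.png

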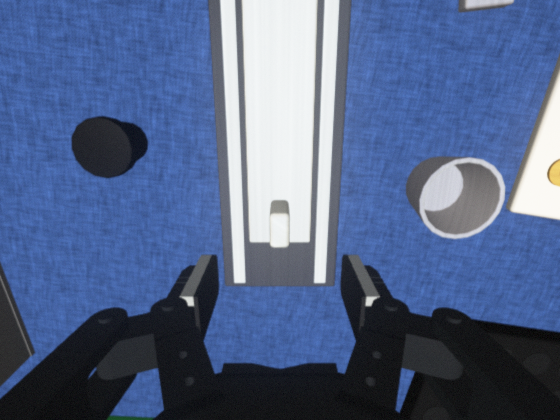

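The wrist view shows the rear lug centred between the open fingers at (279,225). Depth puts it at gauge (1, -235.5) with its top at 70, which is the right size. I'll descend, tilt 14° back to clear the bridge, and grip.

```bash
python3 -m handwheel '[[-0.001,0,0.022,0,0,0,0.06],[-0.001,0,0.022,0,0,0,0.06],[-0.001,0,0.022,0,0,0,0.06],[-0.001,0,0.022,0,0,0,0.05],[0,0,0,0,7,0,0.03],[0,0,0,0,7,0,0.03],[0,0,0,0,0,0,0.01],[0,0,0,0,0,0,0.01]]' 50
python3 -m handwheel '[[0,0,0,0,0,0,0.005],[0,0,0,0,0,0,0.005],[0,0,0,0,0,0,0.005],[0,0,0,0,0,0,0.005]]'
python3 - <<'E'
from h import *
todo(0,-95,60)
E
```

```text
time: 3.4
tool_pos: [578.2, -252.0, 61.5]
tcp_rot: [179.9, -13.9, 96.4]
ft_force: [13.9, -4.3, -13.5]
finger_gap: 13.3
grip_force: 52.4
time: 3.73
tool_pos: [578.1, -251.4, 61.5]
tcp_rot: [179.9, -13.6, 96.6]
ft_force: [11.5, -7.2, -16.0]
finger_gap: 13.1
grip_force: 52.1
t 3.7333 rpy [179.88 -13.64  96.56] g [   0.4 -239.4] 61.5 F [ 11.5  -7.2 -16. ] gap 13.130147321132396
tool shift mm [140.   -0.9  35.6]
```

```bash
python3 -m handwheel '[[0.006,0,0.0015,0,0,0,0.005],[0.01165,0,0.0029,0,0,0,0.005],[0.01165,0,0.0029,0,0,0,0.005],[0.01165,0,0.0029,0,0,0,0.005],[0.01165,0,0.0029,0,0,0,0.005],[0.01165,0,0.0029,0,0,0,0.005],[0.006,0,0.0015,0,0,0,0.005],[0,0,0,0,0,0,0.005]]'
python3 - <<'E'
from h import *
todo(0,-98,61)
E
```

```text
time: 4.4
tool_pos: [569.3, -177.5, 61.5]
tcp_rot: [179.9, -13.7, 96.6]
ft_force: [10.2, -0.1, -15.5]
finger_gap: 12.7
grip_force: 52.1
t 4.4 rpy [179.9  -13.74  96.64] g [   0.3 -164.9] 61.5 F [ 10.2  -0.1 -15.5] gap 12.734758327758998
tool shift mm [64.9 -0.5 16.4]
```

```bash
python3 -m handwheel '[[0.006,0,0.0015,0,0,0,0.005],[0.01165,0,0.0029,0,0,0,0.005],[0.01165,0,0.0029,0,0,0,0.005],[0.01165,0,0.0029,0,0,0,0.005],[0.01165,0,0.0029,0,0,0,0.005],[0.008,0,0.002,0,0,0,0.005],[0.004,0,0.001,0,0,0,0.005],[0,0,0,0,0,0,0.005]]'
python3 -m handwheel '[[0,0,0,0,0,0,0.04],[0,0,0,0,0,0,0.04],[0,0,0,0,0,0,0.04],[0,0,0,0,0,0,0.05],[0,0,0,0,0,0,0.05]]'
python3 - <<'E'
from h import *
todo(0,-130,200)
E
```

```text
time: 5.07
tool_pos: [561.5, -112.0, 61.5]
tcp_rot: [179.9, -13.7, 96.6]
ft_force: [11.4, -1.7, -17.1]
finger_gap: 13.3
grip_force: 52.0
time: 5.48
tool_pos: [561.5, -111.4, 62.9]
tcp_rot: [180.0, -13.9, 96.7]
ft_force: [0.5, -0.3, -0.0]
finger_gap: 50.1
grip_force: 0.0
t 5.4833 rpy [179.96 -13.95  96.71] g [  0.3 -98.5] 62.9 F [ 0.5 -0.3 -0. ] gap 50.1397341755467
tool shift mm [   2.4   -0.2 -140.7]
```

```bash
python3 -m handwheel '[[0,0,-0.02,0,0,0,0.05],[0,0,-0.035,0,0,0,0.05],[0,0,-0.035,0,0,0,0.05],[0,0,-0.035,0,0,0,0.05],[0,0,-0.03,0,0,0,0.05],[0,0,0,0,-7,0,0.05],[0,0,0,0,-7,0,0.05],[0,0,-0.03,0,0,0,0.05]]'
python3 -m handwheel '[[0.02,0,-0.013,0,0,0,0.06],[0.038,0,0,0,0,0,0.06],[0.038,0,0,0,0,0,0.06],[0.038,0,0,0,0,0,0.06],[0.038,0,0,0,0,0,0.06],[0.038,0,0,0,0,0,0.06],[0.038,0,0,0,0,0,0.06],[0.02,0,0,0,0,0,0.06]]'
python3 -m handwheel '[[0,0,0,0,0,0,0.06],[0,0,0,0,0,0,0.06]]'
python3 - <<'E'
from h import *
todo(0,93,150)
C=cam('wrist'); I,D=r.snapshot('wrist'); cv2.imwrite('pics/w2.png',I); np.save('w2I.npy',I);np.save('w2D.npy',D)
np.save('w2C.npy',np.array(C,dtype=object),allow_pickle=True)
P=cloud(C,D); Z=P[...,2]; G=(P[...,:2]-O)@np.stack([GX,GY],1)
m=(Z>62)&(Z<80)&(np.abs(G[...,0])<30)&(np.abs(G[...,1]-93)<40); q=G[m]; print('lug',m.sum(), q.min(0) if m.any() else 0,q.max(0) if m.any() else 0)
E
```

```text
time: 6.15
tool_pos: [561.8, -145.4, 235.9]
tcp_rot: [-179.4, 0.1, 96.8]
ft_force: [-0.8, 1.3, -2.7]
finger_gap: 50.0
grip_force: 0.0
time: 6.82
tool_pos: [533.5, 121.4, 256.1]
tcp_rot: [180.0, -0.1, 96.8]
ft_force: [0.3, -0.3, -0.1]
finger_gap: 60.2
grip_force: 0.0
time: 6.98
tool_pos: [534.1, 118.8, 255.9]
tcp_rot: [180.0, 0.0, 96.9]
ft_force: [0.2, -0.6, -0.0]
finger_gap: 59.6
grip_force: 0.0
t 6.9833 rpy [1.7998e+02 2.0000e-02 9.6860e+01] g [  0.  133.4] 255.9 F [ 0.2 -0.6 -0. ] gap 59.645432907954664
tool shift mm [-40.4  -0.2 105.9]Traceback (most recent call last):
  File "<stdin>", line 4, in <module>
ValueError: could not broadcast input array from shape (3,3) into shape (3,)
```

View pics/w2.png

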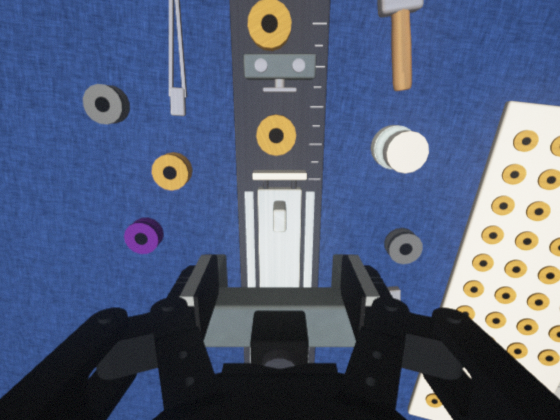

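The wrist view shows the anvil foot at (280,90), the part at (276,135), the white pad at (280,176), the front lug at (280,212) beyond the bridge, and spare_a at (269,22). Next I measure along the axis.

```bash
python3 - <<'E'
from h import *
C=cam('wrist'); I=np.load('w2I.npy'); D=np.load('w2D.npy')
P=cloud(C,D); Z=P[...,2]; G=(P[...,:2]-O)@np.stack([GX,GY],1)
m=(Z>62)&(Z<80)&(np.abs(G[...,0])<30)&(np.abs(G[...,1]-93)<40); q=G[m]; print('lug',m.sum(),q.min(0),q.max(0)); vs,us=np.nonzero(m); print(us.min(),us.max(),vs.min(),vs.max())
gr=cv2.cvtColor(I,cv2.COLOR_BGR2GRAY)
print('anvil col266', list(zip(range(76,100),gr[76:100,266])))
print('anvil bar row90',gr[90,258:304])
print('pad col262', list(zip(range(166,192),gr[166:192,262]))); print('pad row176',gr[176,248:312:2])
hsv=cv2.cvtColor(I,cv2.COLOR_BGR2HSV); y=((hsv[...,0]>12)&(hsv[...,0]<32)&(hsv[...,1]>110)).astype(np.uint8); y[:110]=0;y[165:]=0;y[:,:245]=0;y[:,310:]=0
c=max(cv2.findContours(y,0,1)[0],key=cv2.contourArea); (u,v),rr=cv2.minEnclosingCircle(c); p=ray(C,(u,v),40); print('part',u,v,rr,g(p),'d',2*rr*np.linalg.norm(ray(C,(u+1,v),40)-p))
for n,uv,z in [('anvil front',(266,91.5),39),('pad front',(262,173),40),('pad back',(262,180),40)]: print(n,g(ray(C,uv,z)))
print('cyl bottom/top rows',c[:,0,1].min(),c[:,0,1].max())
E
```

```text
lug 332 [-5.84592197 81.75077201] [  7.88533236 107.28242586]
273 286 207 231
anvil col266 [(76, np.uint8(126)), (77, np.uint8(103)), (78, np.uint8(71)), (79, np.uint8(61)), (80, np.uint8(78)), (81, np.uint8(80)), (82, np.uint8(82)), (83, np.uint8(81)), (84, np.uint8(84)), (85, np.uint8(85)), (86, np.uint8(86)), (87, np.uint8(127)), (88, np.uint8(177)), (89, np.uint8(189)), (90, np.uint8(186)), (91, np.uint8(142)), (92, np.uint8(97)), (93, np.uint8(83)), (94, np.uint8(81)), (95, np.uint8(82)), (96, np.uint8(80)), (97, np.uint8(81)), (98, np.uint8(81)), (99, np.uint8(83))]
anvil bar row90 [ 81  85  82  83 103 153 184 183 186 187 186 185 188 185 185 186 188 185
 187 185 185 188 186 189 188 188 186 189 186 191 187 188 186 187 186 187
 186 175 126  88  83  81  84  80  78  79]
pad col262 [(166, np.uint8(86)), (167, np.uint8(86)), (168, np.uint8(88)), (169, np.uint8(93)), (170, np.uint8(110)), (171, np.uint8(121)), (172, np.uint8(140)), (173, np.uint8(218)), (174, np.uint8(241)), (175, np.uint8(243)), (176, np.uint8(244)), (177, np.uint8(242)), (178, np.uint8(240)), (179, np.uint8(203)), (180, np.uint8(129)), (181, np.uint8(97)), (182, np.uint8(88)), (183, np.uint8(91)), (184, np.uint8(88)), (185, np.uint8(88)), (186, np.uint8(89)), (187, np.uint8(98)), (188, np.uint8(112)), (189, np.uint8(170)), (190, np.uint8(212)), (191, np.uint8(222))]
pad row176 [ 86  90 168 243 243 243 244 244 243 241 242 242 242 243 242 242 242 242
 242 241 242 241 242 242 241 241 242 241 242 197  87  87]
part 275.9757385253906 134.68446350097656 20.315641403198242 [ -2.7942342  178.91364026] d 42.624245743390354
anvil front [-12.82397658 221.61625395]
pad front [-18.06573416 137.99625662]
pad back [-18.18232782 130.19140428]
cyl bottom/top rows 115 155
```

Lug centre is at gauge y 94.5, pad face 139 (the free 45 mm ahead of the lug), anvil face 221.8, part centre 178.9 (42.6 mm diameter). The advance needed is 221.8 − 139 − 42 + 5 ≈ 46 mm. I'll descend on the front lug and grip.

```bash
python3 -m handwheel '[[-0.015,0.0008,0.02,0,0,0,0.06],[-0.015,0,0.035,0,0,0,0.06],[-0.009,0,0.035,0,0,0,0.06],[0,0,0.035,0,0,0,0.06],[0,0,0.035,0,0,0,0.06],[0,0,0.022,0,0,0,0.06],[0,0,0.014,0,0,0,0.06],[0,0,0,0,0,0,0.06]]'
python3 -m handwheel '[[0,0,0,0,0,0,0.06],[0,0,0,0,0,0,0.06]]'
python3 - <<'E'
from h import *
todo(1,94.5,58)
E
```

```text
time: 7.7
tool_pos: [536.8, 77.3, 55.5]
tcp_rot: [-179.6, -0.0, 96.6]
ft_force: [-0.1, -0.3, -0.1]
finger_gap: 60.2
grip_force: 0.0
time: 7.87
tool_pos: [540.8, 78.4, 61.2]
tcp_rot: [179.9, 0.0, 96.7]
ft_force: [0.3, -0.2, 0.6]
finger_gap: 60.1
grip_force: 0.0
t 7.8667 rpy [1.7989e+02 2.0000e-02 9.6650e+01] g [ 2.  92.5] 61.2 F [ 0.3 -0.2  0.6] gap 60.06326282738466
tool shift mm [ 2.  -1.   3.2]
```

```bash
python3 -m handwheel '[[0.002,-0.001,0.002,0,0,0,0.03],[0,0,0,0,0,0,0.03],[0,0,0,0,0,0,0.02],[0,0,0,0,0,0,0.005],[0,0,0,0,0,0,0.005],[0,0,0,0,0,0,0.005],[0,0,0,0,0,0,0.005]]' 50
python3 - <<'E'
from h import *
todo(1,94.5+46,59)
C=cam('wrist'); I,D=r.snapshot('wrist'); cv2.imwrite('pics/w3.png',I)
todo(1,94.5+46,59)
E
```

```text
time: 8.45
tool_pos: [538.7, 81.2, 58.7]
tcp_rot: [180.0, 0.0, 96.7]
ft_force: [-3.5, 0.0, 6.3]
finger_gap: 13.3
grip_force: 49.4
t 8.45 rpy [1.7997e+02 1.0000e-02 9.6740e+01] g [ 0.1 95.5] 58.7 F [-3.5  0.   6.3] gap 13.33586091816498
tool shift mm [45.   0.9 -0.3]
t 8.5 rpy [1.7997e+02 1.0000e-02 9.6750e+01] g [ 0.2 95.5] 58.7 F [-3.5 -0.1  6.1] gap 13.334472211193567
tool shift mm [45.   0.9 -0.3]
```

View pics/w3.png

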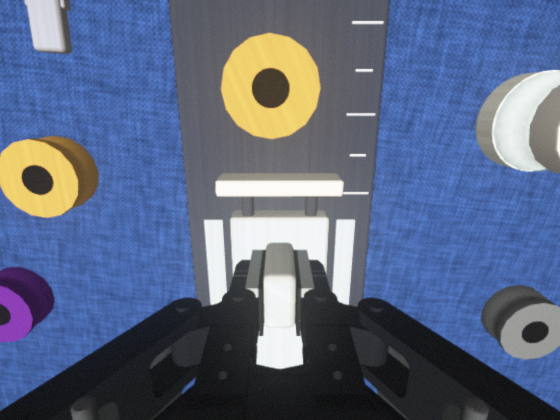

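The front lug is gripped at (280,285). The pad at (280,186) stands clear of the bar end at (280,212) on its posts (free), and the part is ahead at (270,88). Advancing gently.

```bash
python3 -m handwheel '[[0.003,0,0,0,0,0,0.005],[0.004,0,0,0,0,0,0.005],[0.004,0,0,0,0,0,0.005],[0.003,0,0,0,0,0,0.005],[0.002,0,0,0,0,0,0.005],[0.002,0,0,0,0,0,0.005],[0.0015,0,0,0,0,0,0.005],[0.0015,0,0,0,0,0,0.005]]'
python3 -m handwheel '[[0.0015,0,0,0,0,0,0.005],[0.002,0,0,0,0,0,0.005],[0.002,0,0,0,0,0,0.005],[0.002,0,0,0,0,0,0.005],[0.002,0,0,0,0,0,0.005],[0.002,0,0,0,0,0,0.005],[0.002,0,0,0,0,0,0.005],[0.002,0,0,0,0,0,0.005]]'
python3 -m handwheel '[[0.0015,0,0,0,0,0,0.005],[0.0015,0,0,0,0,0,0.005],[0.001,0,0,0,0,0,0.005],[0,0,0,0,0,0,0.005]]'
cat > look.py <<'E'
from h import *
import sys
todo(1,94.5+47,59)
I,D=r.snapshot('wrist'); cv2.imwrite(f'pics/{sys.argv[1]}.png',I)
gr=cv2.cvtColor(I,cv2.COLOR_BGR2GRAY)
for n in ('w3',sys.argv[1]):
    gr=cv2.imread(f'pics/{n}.png',0); print(n,'cols 262-296 mean rows168-219',gr[168:220,265:295].mean(1).round().astype(int))
E
python3 look.py w4
```

```text
time: 9.17
tool_pos: [536.4, 100.4, 58.7]
tcp_rot: [180.0, 0.2, 96.7]
ft_force: [-2.5, -10.2, 6.0]
finger_gap: 13.3
grip_force: 49.4
time: 9.83
tool_pos: [534.5, 115.7, 58.7]
tcp_rot: [180.0, 0.2, 96.7]
ft_force: [-3.6, -9.5, 6.7]
finger_gap: 13.5
grip_force: 49.5
time: 10.17
tool_pos: [534.0, 119.9, 58.6]
tcp_rot: [180.0, 0.1, 96.7]
ft_force: [-3.2, -8.5, 7.3]
finger_gap: 13.3
grip_force: 49.5
t 10.1667 rpy [1.7999e+02 1.4000e-01 9.6730e+01] g [1.000e-01 1.345e+02] 58.6 F [-3.2 -8.5  7.3] gap 13.32091130418702
tool shift mm [ 7.   0.9 -0.4]
w3 cols 262-296 mean rows168-219 [111 111 111 112 115 132 141 143 144 145 147 150 194 236 246 250 251 251
 251 251 251 251 250 250 250 250 249 238 184 129 118 117 117 117 117 118
 118 118 117 118 118 120 131 138 140 142 145 149 162 200 231 238]
w4 cols 262-296 mean rows168-219 [212 211 212 212 212 212 210 207 204 199 192 184 201 236 246 250 251 251
 251 251 251 251 251 250 250 250 249 240 183 128 118 119 119 119 118 118
 118 119 119 118 118 120 133 139 142 144 146 149 161 199 231 238]
```

View pics/w4.png

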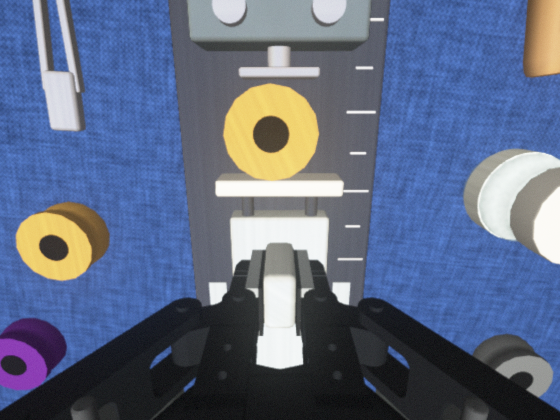

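The pad now touches the part at (270,178) and is still free (row profile unchanged). The part's far edge is at row 84 and the foot at row 77, so about 3 mm remain. Pad compression will show at about 2.1 px/mm.

```bash
python3 -m handwheel '[[0.001,0,0,0,0,0,0.005],[0.001,0,0,0,0,0,0.005],[0.001,0,0,0,0,0,0.005],[0.001,0,0,0,0,0,0.005],[0.001,0,0,0,0,0,0.005],[0.001,0,0,0,0,0,0.005],[0,0,0,0,0,0,0.005],[0,0,0,0,0,0,0.005]]'
python3 look.py w5
```

```text
time: 10.88
tool_pos: [533.4, 125.4, 58.7]
tcp_rot: [180.0, 0.2, 96.7]
ft_force: [-3.7, -11.7, 7.2]
finger_gap: 13.3
grip_force: 49.5
t 10.8833 rpy [1.800e+02 1.700e-01 9.672e+01] g [1.000e-01 1.401e+02] 58.7 F [ -3.7 -11.7   7.2] gap 13.260038362804558
tool shift mm [ 1.4  0.9 -0.4]
w3 cols 262-296 mean rows168-219 [111 111 111 112 115 132 141 143 144 145 147 150 194 236 246 250 251 251
 251 251 251 251 250 250 250 250 249 238 184 129 118 117 117 117 117 118
 118 118 117 118 118 120 131 138 140 142 145 149 162 200 231 238]
w5 cols 262-296 mean rows168-219 [212 212 212 212 212 212 212 212 212 212 212 212 211 209 205 202 195 188
 199 234 245 250 251 251 251 251 251 251 251 251 250 250 249 240 189 134
 120 120 120 120 120 122 134 141 142 145 148 151 162 200 231 239]
```

```bash
python3 - <<'E'
from h import *
C=cam('wrist')
print([g(ray(C,(280,v),40)).round(2)[1] for v in (180,186,196,202.1)], g(ray(C,(280,217),34.5)), g(ray(C,(280,244),70.5)))
E
```

```text
[np.float64(184.54), np.float64(181.7), np.float64(176.9), np.float64(173.92)] [  0.81991771 164.4719736 ] [  0.70996857 166.61069136]
```

The pad is in 2.95 mm, so 2 mm more.

```bash
python3 -m handwheel '[[0.0007,0,0,0,0,0,0.005],[0.0007,0,0,0,0,0,0.005],[0.0007,0,0,0,0,0,0.005],[0,0,0,0,0,0,0.005],[0,0,0,0,0,0,0.005],[0,0,0,0,0,0,0.005]]'
python3 look.py w6
```

```text
time: 11.43
tool_pos: [533.2, 127.2, 58.7]
tcp_rot: [180.0, 0.2, 96.7]
ft_force: [-2.8, -12.7, 6.8]
finger_gap: 13.1
grip_force: 49.5
t 11.4333 rpy [180.     0.2   96.71] g [1.000e-01 1.419e+02] 58.7 F [ -2.8 -12.7   6.8] gap 13.1442549788965
tool shift mm [-0.4  0.9 -0.3]
w3 cols 262-296 mean rows168-219 [111 111 111 112 115 132 141 143 144 145 147 150 194 236 246 250 251 251
 251 251 251 251 250 250 250 250 249 238 184 129 118 117 117 117 117 118
 118 118 117 118 118 120 131 138 140 142 145 149 162 200 231 238]
w6 cols 262-296 mean rows168-219 [211 210 211 210 210 211 211 210 210 211 211 211 211 211 211 211 209 206
 203 199 191 185 208 237 246 250 251 251 251 251 251 250 250 250 250 250
 245 223 157 121 118 120 131 138 141 143 146 149 159 197 231 238]
```

Compression is now about 4.7 mm, and the force of about 12.7 N (9 N drag + 4 N) agrees. Releasing and lifting straight up, then checking.

```bash
python3 -m handwheel '[[0,0,0,0,0,0,0.02],[0,0,0,0,0,0,0.03],[0,0,0,0,0,0,0.05],[0,0,0,0,0,0,0.05],[0,0,0,0,0,0,0.05]]'
python3 look.py w7
python3 -m handwheel '[[0,0,-0.01,0,0,0,0.05],[0,0,-0.02,0,0,0,0.05],[0,0,-0.03,0,0,0,0.05],[0,0,-0.03,0,0,0,0.05],[0,0,-0.03,0,0,0,0.05],[0,0,-0.03,0,0,0,0.05],[0,0,-0.01,0,0,0,0.05],[0,0,0,0,0,0,0.05]]'
python3 -m handwheel '[[0,0,0,0,0,0,0.05],[0,0,0,0,0,0,0.05]]'
python3 - <<'E'
from h import *
I,D=r.snapshot('wrist'); cv2.imwrite('pics/w8.png',I); T,_=r.snapshot('top'); cv2.imwrite('pics/top2.png',T)
E
```

```text
time: 11.9
tool_pos: [532.8, 129.6, 57.7]
tcp_rot: [180.0, -0.0, 96.7]
ft_force: [1.3, 0.1, -0.8]
finger_gap: 49.9
grip_force: 0.0
t 11.9 rpy [ 1.800e+02 -1.000e-02  9.674e+01] g [-1.000e-01  1.443e+02] 57.7 F [ 1.3  0.1 -0.8] gap 49.948568083873134
tool shift mm [-2.8  1.1 -1.3]
w3 cols 262-296 mean rows168-219 [111 111 111 112 115 132 141 143 144 145 147 150 194 236 246 250 251 251
 251 251 251 251 250 250 250 250 249 238 184 129 118 117 117 117 117 118
 118 118 117 118 118 120 131 138 140 142 145 149 162 200 231 238]
w7 cols 262-296 mean rows168-219 [169 198 205 206 206 206 206 206 206 206 206 207 206 206 206 206 206 207
 206 207 207 207 204 201 198 193 185 187 223 240 246 250 250 250 250 250
 250 249 249 249 249 247 238 184 130 117 118 129 136 138 140 142]
time: 12.62
tool_pos: [535.0, 129.8, 222.6]
tcp_rot: [179.6, -0.0, 96.7]
ft_force: [1.1, 1.1, -0.4]
finger_gap: 50.1
grip_force: 0.0
time: 12.78
tool_pos: [531.9, 129.2, 216.0]
tcp_rot: [-179.9, 0.0, 96.7]
ft_force: [-0.9, -0.3, -0.1]
finger_gap: 49.9
grip_force: 0.0
```

View pics/w8.png

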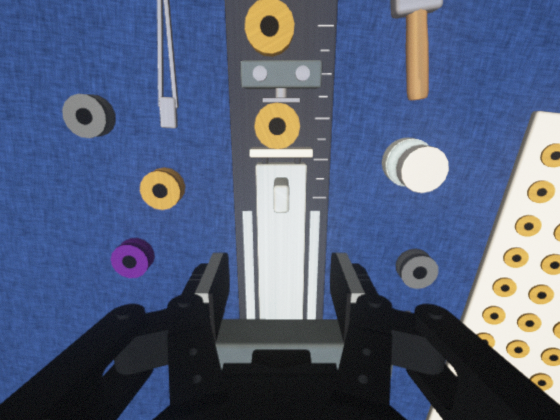

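View pics/w7.png

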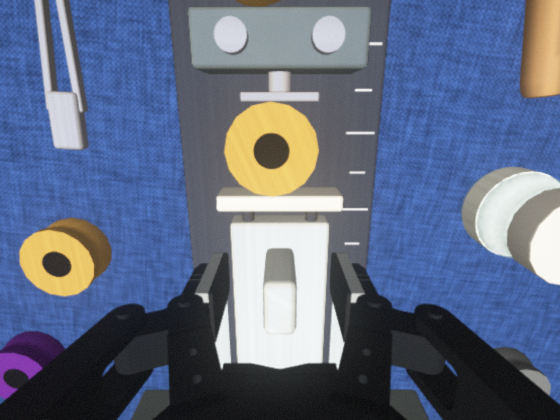

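After release the pad is in about 5 mm, halfway. The part at (272,150) is upright between the pad and the anvil foot at (280,97). In the lifted view the spares, look-alikes and bystanders in sight stand where they were, and the hand is clear.

```bash
python3 -c "
from bench import r
print(r.hand_in())"
```

```text
the job is handed in; nothing more can be done
None
```

The carriage was passed from its rear lug to its front lug past the bridge, and the pad now holds the bushing upright against the anvil, pressed in about 5 mm of its 10; the gripper is clear and the job was handed in at about 13 s with no verdict reported back.

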